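# Open the UV steriliser

## Robot

A 6-joint arm with a two-finger parallel gripper is mounted at the origin on a cart in front of the work surface, level with it; the furniture and walls round the work are solid. World frame = base frame: x ahead of the robot, y to its left, z up, the work surface at z = 0. Lengths are in m, angles in rad, forces in N, time in s.
With the tool pointing down it reaches from about 0.25 to 0.85 m from the base axis. Payload 12.5 kg.
Tool frame: the origin (TCP) lies on the centre line of the jaws, within the pads' length; the fingertips stand 14 mm ahead of it and the grasp point (between the pads) lies 5 mm behind it; z points along the fingers, y is the line along which they close (so a half turn about z gives the same grasp; the last joint's range is limited). The gripper opens to 93 mm and grips with 3 to 60 N. Pads are 15 mm wide; open, the fingers measure 128 mm over their backs; the gripper's body (75 mm by 188 mm) begins 65 mm behind the grasp point.
Start: joints at [-1.287, 0.351, 1.652, -0, 1.139, -0.085], TCP at [0.198, -0.513, 0.211] pointing down, gripper open.
Joint ranges: [-2.75, 2.75], [-0.79, 2.1], [0.01, 2.65], [-1.57, 4.71], [0.07, 3.14], [-2.87, 2.87]. Speed limits (rad/s): [2.22, 2.22, 2.79, 3.14, 3.14, 3.14].

## Interface

Orientations are given as a unit quaternion [x, y, z, w].
In Python, from cell import arm gives the robot as it stands.
- The arm moves only by the tool arm_command, never from a script. Its argument "commands" is a list of rows, each a list of 5 numbers: the shift along the world's x, y, z in mm, then the turn about the world's z in rad, then the finger opening in mm, from 0 to 93. A call has 1 to 8 rows; each row is the pose to reach, as a shift and turn from the pose commanded when the call began; what a row does not reach only later rows make up. A row lasts 1/10 s, in which the tool goes at most 50 mm and 8.59 degrees, less where a joint would pass 70% of its speed; a pose out of reach is approached as far as the arm can. A call with a gripper value outside its range is refused whole. The fingers move at their own pace and stop on an object; "force" is the grip in N (left out, the last holds). Time passes only in rows, so rows that repeat a pose let the fingers close. It gives the time, the measured TCP pose, the force, the opening and the grip force at its end, in the units of the state.
- arm.observe(): the state, without advancing time (a new reading comes with each control period).
- arm.get_image(name): name is "side" or "top"; returns a dict with "color" (384x512x3 uint8, blue, green, red), "camera_matrix" (3x3 intrinsics, pixels), "k1" (the pictures are not rectified: a ray, as slopes to the right and down, at radius r is drawn at 1 + k1 r^2 times it, then the intrinsics apply), "extrinsics" (4x4, takes a point from camera to world coordinates). Camera axes: x right, y up, looking along -z (the intrinsics and any distortion apply to the point x, -y, -z); pixel columns grow to the right and rows downward; lengths in m; the calibration is good to about 2 mm. A picture is of the moment at which its call begins. There is no depth.
- arm.job_done(): hands the job in; it is judged then, once.
The state is a dict: "t": time; "joints": joint angles; "joint_vel": joint speeds; "joint_torque": joint torques, N m; "tcp_pos": TCP position; "orientation": TCP orientation; "ft_force": force on the tool from outside, world axes, zero at the start; "ft_torque": the same for the moment, N m; "grip_width": finger opening in m; "grip_force": force on a finger pad.
Only numpy, scipy, OpenCV 4.12 (cv2) and the standard library are available. Lean on these libraries where they do the work, as an engineer would, in place of code of your own. Each camera call takes 0.05 s, during which the arm holds its last target. There are 200 camera calls.

## Task

The instruments in the UV steriliser have had their time. Switch the lamp off at its rocker switch while the tray is still shut, and push the stack of two culture dishes that stands in front of the tray aside along the worktop, clear of the tray's way; then hook a fingertip behind the tray's upturned lip and draw the tray out all the way to its stop, without running it into the dishes. Do it with the fingertips and lift nothing: the dishes stay level, one on the other, the forceps and spatula ride out lying in the tray, and everything else stays where it is.

Things in the scene. Friction and masses are not known exactly. Their poses are not given: they have to be found in the camera images.
- steriliser: fixed white sheet-metal case, 180 deep (x) x 260 wide (y) x 82 mm high, amber window in its lid. Origin: centre of its footprint, at worktop height; +x to its back, +y to its left seen from the tray side (which faces the robot). Its right-hand 52 mm (y -130 to -78) is a control bay with a rocker switch and, behind it, a fixed round dial; the tray fills the rest of the front, centred on y = +26 mm
- lamp_rocker (a joint): lamp switch on top of the control bay: grey V-shaped rocker, 48 long (along the case's x) x 24 mm wide; hinge at x -53, y -104 mm of the case, 89 mm above the worktop. 0 = on (far half down and level, near half tilted up 0.30 rad), 0.30 rad = off (near half down and level, its top then 92 mm above the worktop). Stays where left; needs about 3 N on the middle of a half
- rocker_near_half (a point): point on the top of the rocker's near half (the half toward the tray side), 13 mm from the hinge; moves with it: press here, downward, for off
- steriliser_tray (a joint): how far the tray is drawn out, m: 0 = shut, 0.090 = at its stop. Slides along the case's -x with about 3 N of friction and stays where left. Its front plate is 200 mm wide (100 mm to each side of the tray's centre line) and stands from 9 to 62 mm above the worktop, 6 mm before the case; the pull (see lip_inner) sticks out 43 mm before the plate
- lip_inner (a point): middle of the pull's upturned lip: its top edge, on the side toward the case, 65 mm above the worktop. The pull is a steel channel on the tray's front plate, 150 mm long (along the case's y), open upward and at both ends: lip 3 mm thick, channel floor 42 mm above the worktop, clear gap of 40 mm (along x) between lip and front plate. Moves with the tray
- tray_floor (a point): centre of the tray's floor, on its upper side, 15 mm above the worktop; tray inside 148 x 185 mm, walls 21 mm high. Moves with the tray
- jar: loose clear screw jar, 48 mm in diameter, 64 mm high, to the left of the case; bystander. Origin: centre of its underside
- forceps: loose steel forceps, 128 x 18 x 10 mm, lying in the tray. Origin: middle of its underside
- spatula: loose nickel spatula with a wooden handle, 173 x 13 x 13 mm, lying in the tray. Origin: middle of its underside
- dish_lower: lower of two loose culture dishes stacked in front of the tray, in its way: a flat round closed dish, 91 mm in diameter, 14 mm high, 0.04 kg, lying on the worktop. Origin: centre of its underside, z up
- dish_upper: upper dish of the stack, the same size, lying on the lower one (the stack is 28 mm high) and not fastened to it. Origin: centre of its underside, z up
- beaker: loose glass beaker, 70 mm in diameter, 86 mm high, to the left of the case; bystander. Origin: centre of its underside
- squeeze_bottle: loose milky squeeze bottle, 70 mm in diameter, 146 mm high, to the right of the case; bystander. Origin: centre of its underside
- vial: loose small amber bottle with a wide cream cap, 39 mm in diameter, 64 mm high, to the right of the case; bystander. Origin: centre of its underside
- marker: loose black marker pen, 138 x 13 x 15 mm, lying on the worktop in front, to the left; bystander. Origin: middle of its underside
Mind the look-alikes: they are no part of the job. What is shaped like the dish_upper but blue or purple is not meant. Leave any purple look-alike of the dish_lower alone.

How it is judged:
By the outcome, as a careful person would: the job done as asked, in the order asked, and still so for the second after the job is handed in, with the robot touching nothing.
It also fails if it takes over 64 s, if anything falls off the work surface, if the arm or the gripper's body presses on something with over 40 N, if the wrist force passes 120 N, or if a joint passes its speed limit or range.

## Working session

There is one attempt and no reset: what is moved stays moved. The work goes in short steps, Python scripts to look and compute and a tool call to move; the robot and the scene stay as the last step left them, time stands still between calls to the robot, and variables do not carry over. Pictures are saved under pics/ and viewed, at most 10 in all, crops included, and the job is handed in when it is done.

Besides the shell and the picture viewer there is one more tool, called as name([rows], argument=value, ...), one row to a line, values as JSON. arm_command: Moves the arm, as the interface text tells. Its arguments: {"type":"object","properties":{"commands":{"type":"array"},"force":{"type":"number"}},"required":["commands"]}

```bash
mkdir -p pics
cat > h.py <<'E'
import numpy as np,cv2
from cell import arm
def ray(im,u,v):
    K=im["camera_matrix"];k=im["k1"]
    d=np.array([k,0,0,0.])
    p=cv2.undistortPoints(np.array([[[u,v]]],float),K,d)[0,0]
    E=im["extrinsics"];return E[:3,3],E[:3,:3]@np.array([p[0],-p[1],-1])
def onz(im,u,v,z):
    o,d=ray(im,u,v);return o+d*(z-o[2])/d[2]
def proj(im,P):
    E=im["extrinsics"];c=E[:3,:3].T@(np.array(P)-E[:3,3])
    p=cv2.projectPoints(np.array([[c[0],-c[1],-c[2]]]),np.zeros(3),np.zeros(3),im["camera_matrix"],np.array([im["k1"],0,0,0.]))[0]
    return p[0,0]
def snap(n,f):
    im=arm.get_image(n);np.save(f"pics/{f}.npy",im,allow_pickle=True)
    cv2.imwrite(f"pics/{f}.png",cv2.resize(im["color"],None,fx=1.5625,fy=1.5625,interpolation=cv2.INTER_CUBIC));return im
def load(f): return np.load(f"pics/{f}.npy",allow_pickle=True).item()
E
python3 - <<'E'
from h import *
for n in("top","side"):
    im=snap(n,n+"0");print(n,im["extrinsics"].round(3).tolist(),im["k1"])
print(arm.observe())
E
```

```text
top [[-0.006, 0.976, -0.217, 0.287], [-1.0, -0.006, -0.0, 0.084], [-0.002, 0.217, 0.976, 1.249], [0.0, 0.0, 0.0, 1.0]] -0.0009361448608004337
side [[-0.836, 0.314, -0.45, 0.132], [-0.548, -0.495, 0.674, 0.725], [-0.011, 0.81, 0.586, 0.67], [0.0, 0.0, 0.0, 1.0]] -0.00744112712196611
{'t': 0.1, 'joints': array([-1.28663214e+00,  3.51166943e-01,  1.65233890e+00,  2.58178793e-05,
        1.13907720e+00, -8.46302201e-02]), 'joint_vel': array([-0.00090898, -0.0022158 , -0.00105723, -0.00056612, -0.00111038,
       -0.0010651 ]), 'joint_torque': array([ 7.29863496e-04, -4.98028958e+01, -2.85705310e+01,  7.00003747e-02,
        2.38880049e-02, -4.11795713e-05]), 'tcp_pos': array([ 0.19820009, -0.51272395,  0.21067176]), 'orientation': array([ 9.83047825e-01,  1.83348652e-01, -3.76588443e-05, -4.93902107e-04]), 'ft_force': array([ 0.26166299, -0.10450165,  0.36939382]), 'ft_torque': array([ 0.04854918, -0.03492832,  0.01756931]), 'grip_force': 0.0, 'grip_width': 0.0925566215351561}
```

View pics/top0.png

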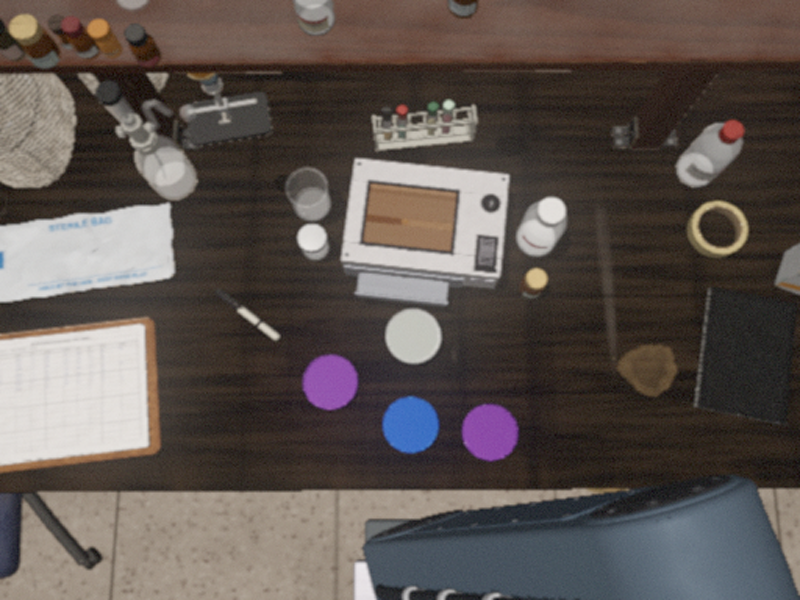

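View pics/side0.png

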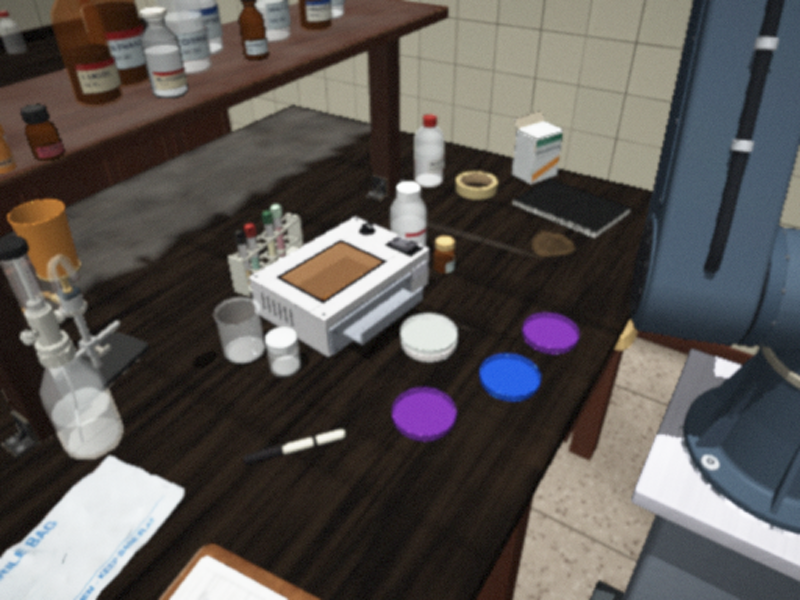

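```bash
cat > m.py <<'E'
from h import *
s=1.5625
t=load("top0");sd=load("side0")
f=lambda u,v:((u+.5)/s-.5,(v+.5)/s-.5)
# case top corners (BL,BR,FR,FL) refined by white mask hull
hsv=cv2.cvtColor(t["color"],cv2.COLOR_BGR2HSV)
m=((hsv[...,2]>165)&(hsv[...,1]<40)).astype(np.uint8)
m=cv2.morphologyEx(m,cv2.MORPH_OPEN,np.ones((3,3)))
n,L,S,C=cv2.connectedComponentsWithStats(m)
u,v=f(480,200);l=L[int(v),int(u)];print("case comp",S[l])
c=max(cv2.findContours((L==l).astype(np.uint8),cv2.RETR_EXTERNAL,cv2.CHAIN_APPROX_NONE)[0],key=cv2.contourArea)
P=np.array([onz(t,*p[0],.082)[:2]*1000 for p in c],np.float32)
print("rect",cv2.minAreaRect(P))
W=np.array([onz(t,*f(*p),.082)[:2]*1000 for p in[(360,159),(510,173),(498,281),(345,268)]])
print(W.round(),np.linalg.norm(np.roll(W,-1,0)-W,axis=1).round())
M=np.array([[90,130],[90,-130],[-90,-130],[-90,130]],float)
A=M-M.mean(0);B=W-W.mean(0);th=np.arctan2((A[:,0]*B[:,1]-A[:,1]*B[:,0]).sum(),(A*B).sum())
print("case",W.mean(0),th)
# coloured/white discs
def disc(im,lo,hi,seed,z,name):
    h=cv2.cvtColor(im["color"],cv2.COLOR_BGR2HSV);mm=cv2.inRange(h,lo,hi)
    n,L,S,C=cv2.connectedComponentsWithStats(mm);u,v=f(*seed);l=L[int(v),int(u)]
    c=max(cv2.findContours((L==l).astype(np.uint8),cv2.RETR_EXTERNAL,cv2.CHAIN_APPROX_NONE)[0],key=cv2.contourArea)
    P=np.array([onz(im,*p[0],z)[:2]*1000 for p in c],np.float32)
    print(name,cv2.minEnclosingCircle(P),S[l])
for im,k,d in((t,"top",[(413,336),(330,382),(411,424),(490,432)]),(sd,"side",[(430,332),(424,410),(510,378),(551,332)])):
    disc(im,(0,0,120),(180,60,255),d[0],.028,k+" dish")
    for q in d[1:]: disc(im,(90,90,60),(170,255,255),q,.014,k+" lookalike")
print("vial cap",onz(t,*f(537,279),.064)*1000, onz(sd,*f(445,243),.064)*1000)
print("bottle top",onz(t,*f(551,211),.146)*1000)
print("jar top",onz(t,*f(312,238),.064)*1000)
print("marker ends",onz(t,*f(279,338),.01)*1000,onz(t,*f(217,291),.01)*1000)
print("rocker",onz(t,*f(486,252),.092)*1000,"dial",onz(t,*f(490,203),.09)*1000)
print("pull front ends",onz(t,*f(355,299),.065)*1000,onz(t,*f(447,304),.065)*1000)
E
python3 m.py
```

```text
case comp [ 219  102  107   74 3606]
rect ((701.0859375, 41.02601623535156), (261.0543212890625, 179.5798797607422), 83.15940856933594)
[[ 804.  150.]
 [ 777. -101.]
 [ 590.  -75.]
 [ 614.  174.]] [253. 189. 250. 192.]
case [696.11143117  36.93981537] -0.11083267819843634
top dish ((510.96295166015625, 63.60713195800781), 47.57390213012695) [ 246  197   37   36 1013]
top lookalike ((437.6982116699219, 201.58055114746094), 48.86301803588867) [ 193  226   37   37 1060]
top lookalike ((365.1913146972656, 68.3881607055664), 48.01918411254883) [ 244  253   38   38 1111]
top lookalike ((352.70330810546875, -60.94663619995117), 48.300926208496094) [ 295  258   37   38 1105]
side dish ((504.533447265625, 72.7431640625), 59.31950378417969) [256 200  37  32 931]
side lookalike ((434.41778564453125, 204.83184814453125), 51.94047546386719) [ 250  247   43   36 1194]
side lookalike ((363.9346923828125, 72.71475219726562), 53.82554626464844) [ 306  225   41   33 1041]
side lookalike ((349.39666748046875, -57.47488784790039), 54.671653747558594) [334 199  37  28 814]
vial cap [ 597.80325159 -141.64551927   64.        ] [ 592.78745363 -133.10384864   64.        ]
bottle top [ 686.21712889 -153.01898557  146.        ]
jar top [670.83814067 230.65815923  64.        ]
marker ends [511.40248278 289.7082322   10.        ] [594.04199096 398.71266648  10.        ]
rocker [636.23718218 -55.6695338   92.        ] dial [721.01345269 -65.11152949  90.        ]
pull front ends [565.55316539 158.01139888  65.        ] [556.23587712   7.55029866  65.        ]
```

arm_command([
  [30,32,0,-0.1,0],
  [60,65,0,-0.2,0],
  [90,97,0,-0.3,0],
  [120,130,0,-0.4,0],
  [150,162,0,-0.487,0],
  [180,194,0,-0.487,0],
  [210,227,0,-0.487,0],
  [240,259,0,-0.487,0],
])

```text
t: 0.9
tcp_pos: [0.4391, -0.2523, 0.211]
orientation: [0.998, -0.059, -0.0, -0.0]
ft_force: [0.1, -0.4, 0.4]
grip_width: 0.0334
grip_force: 0.0
```

arm_command([
  [30,32,0,0,0],
  [60,65,0,0,0],
  [90,97,0,0,0],
  [120,130,0,0,0],
  [150,162,0,0,0],
  [180,194,0,0,0],
  [185,199,0,0,0],
  [185,199,0,0,0],
])

```text
t: 1.7
tcp_pos: [0.6234, -0.0541, 0.2104]
orientation: [0.998, -0.058, -0.001, -0.0]
ft_force: [-0.5, -0.6, -0.5]
grip_width: 0.0005
grip_force: 0.0
```

arm_command([
  [0,0,-30,0,0],
  [0,0,-60,0,0],
  [0,0,-80,0,0],
  [0,0,-86,0,0],
  [0,0,-91,0,0],
  [0,0,-96,0,0],
  [0,0,-100,0,0],
  [0,0,-102,0,0],
])

```text
t: 2.5
tcp_pos: [0.6234, -0.0551, 0.1093]
orientation: [0.998, -0.059, 0.0, 0.0]
ft_force: [-0.3, -0.1, -0.3]
grip_width: 0.0004
grip_force: 0.0
```

arm_command([
  [0,0,-1,0,0],
  [0,0,-2,0,0],
  [0,0,-3,0,0],
  [0,0,-3,0,0],
])

```text
t: 2.9
tcp_pos: [0.6233, -0.055, 0.1061]
orientation: [0.998, -0.059, 0.0, 0.0]
ft_force: [-0.0, 0.2, -0.1]
grip_width: 0.0007
grip_force: 0.0
```

arm_command([
  [0,0,-1,0,0],
  [0,0,-2,0,0],
  [0,0,-2,0,0],
])

```text
t: 3.2
tcp_pos: [0.6232, -0.055, 0.104]
orientation: [0.998, -0.059, -0.0, -0.0]
ft_force: [0.4, 0.5, 0.8]
grip_width: 0.0005
grip_force: 0.0
```

Run:
```python
from h import *
print(arm.observe()['ft_force'],arm.observe()['tcp_pos'])
im=snap("side","s1");c=im["color"][115:225,160:300];cv2.imwrite("pics/s1c.png",cv2.resize(c,None,fx=5,fy=5,interpolation=cv2.INTER_CUBIC))
```

```text
[0.41189628 0.45809256 0.83989881] [ 0.6232151  -0.05496926  0.10397234]
```

View pics/s1c.png

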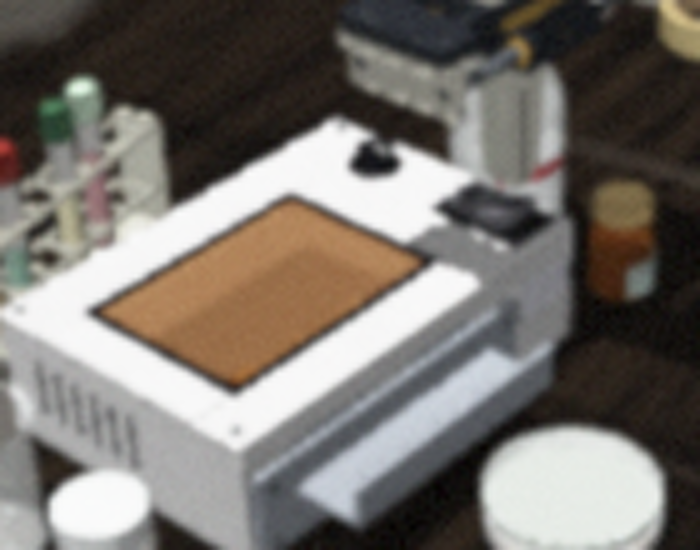

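Run:
```python
from h import *
im=load("s1")
cr=lambda P:((proj(im,np.array(P)/1000)-[160,115])*5).round()
for n,P in dict(tip=(623,-55,90),tcp=(623,-55,104),hinge=(636,-56,92),near=(613,-53,92),far=(660,-59,92),dial=(721,-65,95),tipup=(623,-55,130)).items(): print(n,cr(P))
```

```text
tip [507. 210.]
tcp [507. 188.]
hinge [488. 199.]
near [520. 213.]
far [455. 185.]
dial [372. 146.]
tipup [507. 147.]
```

arm_command([
  [0,0,-1,0,0],
  [0,0,-2,0,0],
  [0,0,-2,0,0],
])

```text
t: 3.55
tcp_pos: [0.6232, -0.055, 0.1019]
orientation: [0.998, -0.059, -0.0, -0.0]
ft_force: [0.3, 0.3, 0.8]
grip_width: 0.0005
grip_force: 0.0
```

arm_command([
  [0,0,15,0,0],
  [0,0,45,0,0],
  [0,0,80,0,0],
  [0,0,80,0,0],
])

```text
t: 3.95
tcp_pos: [0.6256, -0.0553, 0.1882]
orientation: [0.998, -0.059, 0.004, 0.0]
ft_force: [0.9, 0.2, 0.6]
grip_width: 0.0008
grip_force: 0.0
```

Run:
```python
from h import *
im=snap("side","s2")
f=lambda im:cv2.resize(im["color"][130:180,220:290],None,fx=5,fy=5,interpolation=cv2.INTER_CUBIC)
a,b,c=f(load("side0")),f(load("s1")),f(im)
cv2.imwrite("pics/cmp.png",np.vstack([np.hstack([a,c]),np.hstack([b,b])]))
```

```text
(no output)
```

View pics/cmp.png

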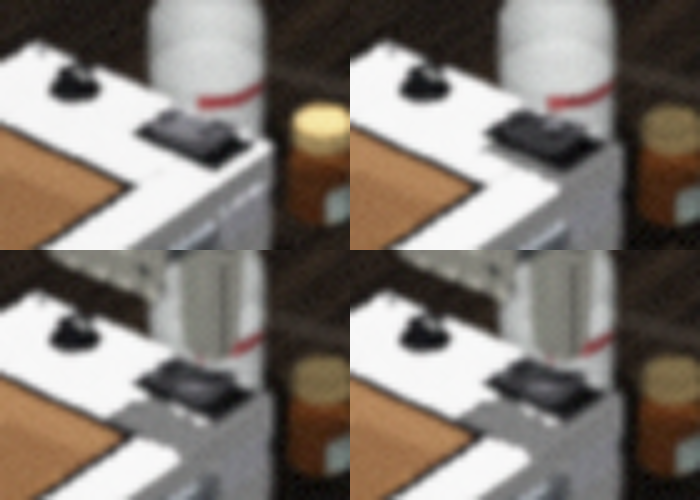

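arm_command([
  [-45,0,10,0,0],
  [-90,0,20,0,0],
  [-135,0,20,0,0],
  [-180,0,20,0,0],
  [-225,-40,20,0,0],
  [-250,-80,20,0,0],
  [-250,-120,20,0,0],
  [-250,-120,20,0,0],
])

```text
t: 4.8
tcp_pos: [0.3723, -0.1787, 0.2023]
orientation: [0.998, -0.061, 0.0, 0.001]
ft_force: [0.3, 0.0, 0.5]
grip_width: 0.0002
grip_force: 0.0
```

Run:
```python
from h import *
a=snap("side","s3");b=snap("top","t3")
f=lambda im:cv2.resize(im["color"][130:180,220:290],None,fx=5,fy=5,interpolation=cv2.INTER_CUBIC)
g=lambda im:cv2.resize(im["color"][135:185,280:350],None,fx=5,fy=5,interpolation=cv2.INTER_CUBIC)
cv2.imwrite("pics/cmp2.png",np.vstack([np.hstack([f(load("side0")),f(a)]),np.hstack([g(load("top0")),g(b)])]))
```

```text
(no output)
```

View pics/cmp2.png

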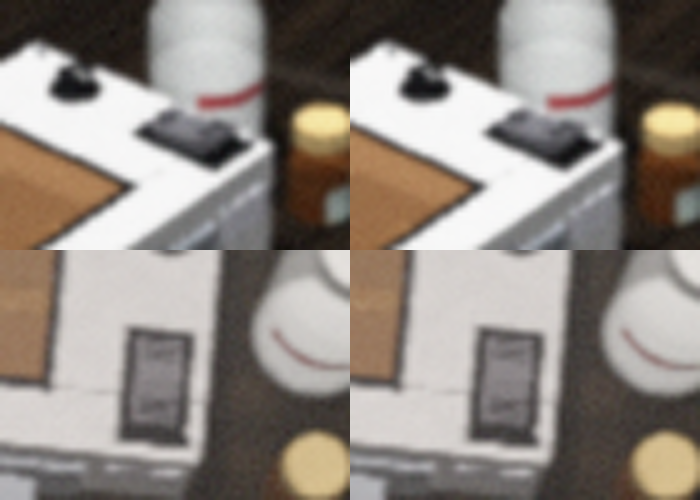

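Run:
```python
from h import *
for a,b,r in(("side0","s3",(130,180,220,290)),("top0","t3",(135,185,280,350))):
    d=cv2.absdiff(cv2.GaussianBlur(load(a)["color"],(3,3),0),cv2.GaussianBlur(load(b)["color"],(3,3),0)).max(2)[r[0]:r[1],r[2]:r[3]]
    print(a,d.max(),np.percentile(d,[50,95,99]));ys,xs=np.where(d>25);print(list(zip(xs,ys))[:20])
s=load("side0")
for z in(92,99,106):
  print(z,[(proj(s,np.array(P+(z,))/1000)-[220,130]).round(1)*5 for P in((614,-41),(611,-65),(660,-47),(657,-71))])
a=load("side0")["color"][150:165,244:274].max(2);b=load("s3")["color"][150:165,244:274].max(2)
print(a);print(b)
```

```text
side0 6 [2. 4. 5.]
[]
top0 4 [1. 2. 3.]
[]
92 [array([207., 148.]), array([235. , 129.5]), array([143., 119.]), array([171. , 101.5])]
99 [array([207., 137.]), array([235., 119.]), array([142.5, 108.5]), array([171.,  91.])]
106 [array([207., 126.]), array([235.5, 108. ]), array([142.5,  97.5]), array([171.,  80.])]
[[247 246 247 246 245 245 245 242 239 227 199 191 187 194 187 178 164 159
  155 152 150 149 149 143 145 147 148 130  95  55]
 [246 246 246 246 245 245 242 236 226 201 176 179 187 196 195 182 170 166
  166 167 162 164 164 163 161 163 155 132  99  55]
 [245 247 245 245 243 243 235 200 155 135 126 136 160 188 194 189 182 182
  180 179 180 178 180 178 172 168 157 140  92  52]
 [246 246 245 243 237 229 203 152 105 100 101 125 147 157 163 165 170 176
  168 165 171 176 176 178 176 167 160 135  90  47]
 [245 245 242 233 195 161 141 118 103 108 117 131 142 141 140 140 143 141
  123 115 125 142 155 169 175 165 163 133  86  41]
 [245 240 228 183 124  89  94 111 112 121 130 138 140 140 132 128 118 107
   98  90  94 104 125 158 183 184 166 133  84  35]
 [244 236 194 122  68  50  63  8
[... 2269 characters left out ...]
 62  74  78  79  76  72
   60  44  30  23  23  34  59 101 175 228 231 196]
 [248 248 247 247 247 245 242 230 209 187 150 110  79  63  65  64  61  52
   36  27  20  27  46  81 130 180 223 233 226 175]
 [246 247 247 247 247 247 247 246 243 240 224 186 149 116  80  55  38  35
   22  23  37  59 111 163 207 228 229 209 173 135]
 [247 246 247 248 248 248 248 247 247 246 240 233 226 198 161 107  72  51
   37  42  77 131 188 227 231 223 193 153 135 121]
 [246 246 248 248 248 248 246 244 245 247 246 246 245 242 230 199 158 121
   95 106 158 211 230 230 210 176 144 130 124 118]
 [236 242 246 248 247 246 244 239 243 247 248 247 247 247 246 240 229 211
  190 193 223 233 227 191 158 130 123 122 125 120]]
```

Run:
```python
from h import *
out=[]
for n,w in(("s3",0),("t3",0),("s1",1)):
    im=load(n);c=im["color"].copy()
    o=np.array([.6232,-.055,.104]) if w else np.array([.3723,-.1787,.2023])
    ps=[proj(im,o+[0,0,-dz]) for dz in(-.06,0,.014)]
    u,v=ps[1].astype(int);print(n,[p.round(1) for p in ps]);u0,v0=max(u-35,0),max(v-35,0)
    k=cv2.resize(c[v0:v0+70,u0:u0+70],(266,266),interpolation=cv2.INTER_CUBIC)
    for p in ps: cv2.circle(k,tuple(((p-[u0,v0]+.5)*3.8).astype(int)),2,(0,0,255),-1)
    out.append(k)
cv2.imwrite("pics/tip.png",np.hstack(out))
```

```text
s3 [array([376.2, 103.2]), array([372.1, 125.3]), array([371.1, 130.2])]
t3 [array([383.6, 259.5]), array([376.4, 261.9]), array([374.9, 262.5])]
s1 [array([261.4, 133.2]), array([261.3, 152.6]), array([261.3, 156.9])]
```

View pics/tip.png

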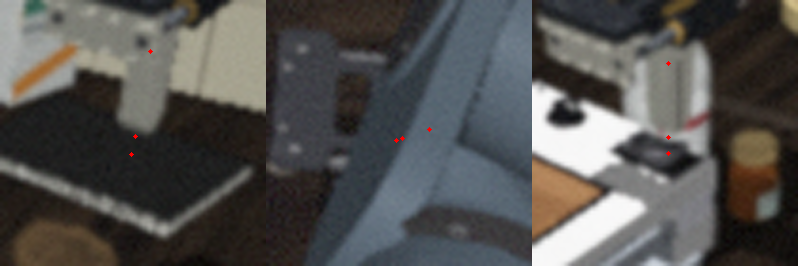

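arm_command([
  [45,22,0,0,0],
  [90,44,0,0,0],
  [135,66,0,0,0],
  [180,88,0,0,0],
  [220,110,0,0,0],
  [251,124,0,0,0],
  [251,124,-40,0,0],
  [251,124,-80,0,0],
])

```text
t: 5.7
tcp_pos: [0.6251, -0.0483, 0.121]
orientation: [0.998, -0.057, 0.0, -0.0]
ft_force: [-0.0, -0.0, -1.0]
grip_width: 0.0004
grip_force: 0.0
```

arm_command([
  [0,0,-10,0,0],
  [0,0,-16,0,0],
  [0,0,-20,0,0],
  [0,0,-22,0,0],
  [0,0,-24,0,0],
  [0,0,-24,0,0],
])

```text
t: 6.3
tcp_pos: [0.6245, -0.0511, 0.0988]
orientation: [0.998, -0.059, 0.0, 0.0]
ft_force: [0.2, -0.9, -0.2]
grip_width: 0.001
grip_force: 0.0
```

arm_command([
  [0,-3,-1,0,0],
  [0,-3,-2,0,0],
  [0,-3,-3,0,0],
  [0,-3,-4,0,0],
  [0,-3,-4,0,0],
])

```text
t: 6.8
tcp_pos: [0.6242, -0.054, 0.0939]
orientation: [0.998, -0.059, -0.0, -0.0]
ft_force: [1.1, 0.3, -0.3]
grip_width: 0.0005
grip_force: 0.0
```

arm_command([
  [0,0,-1,0,0],
  [0,0,-2,0,0],
  [0,0,-3,0,0],
  [0,0,-3,0,0],
])

```text
t: 7.2
tcp_pos: [0.6243, -0.054, 0.0911]
orientation: [0.998, -0.059, -0.0, -0.0]
ft_force: [0.1, 0.5, 1.3]
grip_width: 0.0006
grip_force: 0.4
```

Run:
```python
from h import *
o=arm.observe();print(o['ft_force'],o['tcp_pos'],o['ft_torque'])
im=snap("side","s4");c=im["color"][115:225,160:300]
k=cv2.resize(c,None,fx=5,fy=5,interpolation=cv2.INTER_CUBIC)
for dz in(-.06,0,.014): cv2.circle(k,tuple(((proj(im,o['tcp_pos']-[0,0,dz])-[160,115]+.5)*5).astype(int)),2,(0,0,255),-1)
cv2.imwrite("pics/s4c.png",k)
```

```text
[0.12403703 0.45993815 1.27284287] [ 0.62426277 -0.05398047  0.09111354] [0.0717738  0.16416511 0.04866664]
```

View pics/s4c.png

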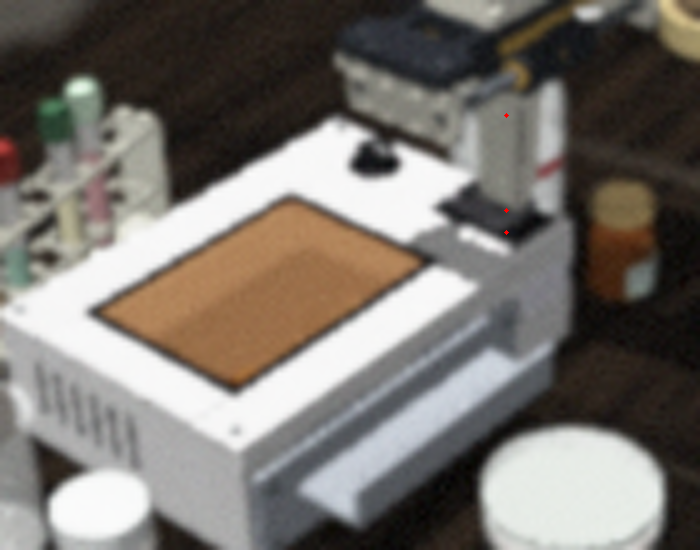

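arm_command([
  [0,0,-1,0,0],
  [0,0,-2,0,0],
  [0,0,-2,0,0],
])

```text
t: 7.55
tcp_pos: [0.6242, -0.054, 0.089]
orientation: [0.998, -0.059, -0.0, -0.0]
ft_force: [-0.7, 0.2, 0.9]
grip_width: 0.0005
grip_force: 0.7
```

arm_command([
  [0,0,-1,0,0],
  [0,0,-2,0,0],
  [0,0,-2,0,0],
])

```text
t: 7.85
tcp_pos: [0.6242, -0.054, 0.0869]
orientation: [0.998, -0.059, -0.0, -0.0]
ft_force: [-1.2, 0.1, 0.8]
grip_width: 0.0007
grip_force: 0.5
```

arm_command([
  [0,0,-1,0,0],
  [0,0,-2,0,0],
  [0,0,-2,0,0],
])

```text
t: 8.15
tcp_pos: [0.6242, -0.054, 0.0849]
orientation: [0.998, -0.059, -0.0, -0.0]
ft_force: [0.6, 0.5, 0.4]
grip_width: 0.0003
grip_force: 0.0
```

Run:
```python
from h import *
im=snap("side","s5")
print([arm.observe()['ft_force'].round(2).tolist()])
for n in("s4","s5"):
    c=load(n)["color"].max(2);print(c[140:170:1,257:266:2].T)
```

```text
[[-0.09, -0.09, 0.16]]
[[130 128 128 125 130 135 130 131 134 129 126 121 124 112  88  69  63  65
   65  69  64 113 195 232 215 154 131 130 127 132]
 [127 129 128 128 129 129 128 130 131 130 133 131 129 125 114  88  58  58
   67  73  61  61 113 190 221 177 135 129 129 129]
 [126 126 126 127 127 130 130 128 131 127 128 130 128 130 127 113  80  62
   66  62  45  31  47 113 165 173 142 128 127 119]
 [111 108 110 109 107 108 110 109 114 115 114 115 119 109 113 107  97  71
   57  45  27  19  26  54  89 118 131 125 118 118]
 [116 118 115 118 117 118 116 121 121 126 123 128 129 127 116  91  69  46
   31  18  14  30  56  90 121 124 121 122 120 122]]
[[129 130 129 129 128 129 130 131 128 127 124 125 124 126 123 108  87  68
   63  61  59 112 198 233 220 168 133 132 129 128]
 [128 126 130 130 126 132 129 127 126 127 127 126 130 128 136 127 111  89
   64  64  62  57 113 198 236 228 161 131 132 130]
 [125 127 131 124 125 128 125 127 131 128 126 132 129 135 132 129 128 112
   87  65  55  46  55 114 169 178 147 132 125 117]
 [110 109 108 109 111 105 110 109 108 110 114 114 113 115 115 115 111 109
   91  63  49  34  26  52  94 123 127 125 121 120]
 [115 118 115 119 112 117 113 115 117 125 124 123 126 126 133 127 112  89
   63  41  30  27  57  93 121 126 123 119 122 120]]
```

arm_command([
  [0,0,-1,0,0],
  [0,0,-2,0,0],
  [0,0,-2,0,0],
])

```text
t: 8.5
tcp_pos: [0.6245, -0.054, 0.0847]
orientation: [0.998, -0.059, 0.0, 0.0]
ft_force: [-7.2, 1.0, 15.1]
grip_width: 0.0004
grip_force: 8.0
```

arm_command([
  [0,0,-1,0,0],
  [0,0,-2,0,0],
  [0,0,-2,0,0],
])

```text
t: 8.8
tcp_pos: [0.6247, -0.054, 0.0845]
orientation: [0.998, -0.059, 0.001, 0.0]
ft_force: [-13.7, 1.6, 33.2]
grip_width: 0.0005
grip_force: 16.5
```

arm_command([
  [0,0,15,0,0],
  [0,0,45,0,0],
  [0,0,90,0,0],
  [0,40,120,0,0],
  [-45,80,120,0,0],
  [-90,100,120,0,0],
  [-130,120,120,0,0],
  [-130,120,120,0,0],
])

```text
t: 9.6
tcp_pos: [0.4901, 0.0679, 0.2011]
orientation: [0.998, -0.058, -0.001, -0.0]
ft_force: [0.9, -0.1, 0.8]
grip_width: 0.0004
grip_force: 0.0
```

Run:
```python
from h import *
a=snap("side","s6");b=snap("top","t6");print(arm.observe()['tcp_pos'])
f=lambda im:cv2.resize(im["color"][130:180,220:290],None,fx=5,fy=5,interpolation=cv2.INTER_CUBIC)
cv2.imwrite("pics/cmp3.png",np.vstack([np.hstack([f(load("side0")),f(a)]),cv2.resize(a["color"][20:270,150:500],(700,500))]))
```

```text
[0.49422787 0.06644454 0.20179131]
```

View pics/cmp3.png

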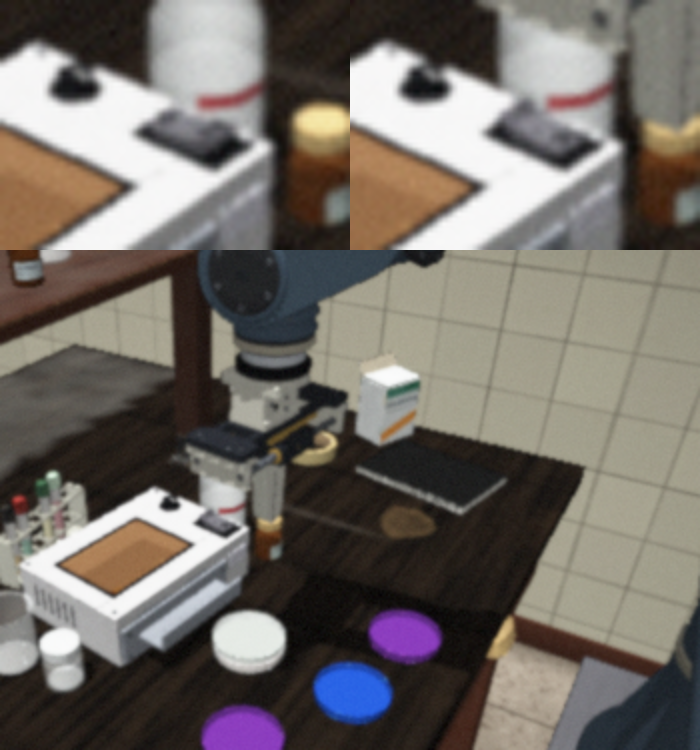

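Run:
```python
from h import *
for a,b,r in(("side0","s6",(146,166,244,274)),("side0","s3",(146,166,244,274)),("top0","t6",(145,180,300,325))):
    d=cv2.absdiff(cv2.GaussianBlur(load(a)["color"],(3,3),0),cv2.GaussianBlur(load(b)["color"],(3,3),0)).max(2)[r[0]:r[1],r[2]:r[3]]
    ys,xs=np.where(d>15);print(a,b,d.max(),list(zip((xs+r[2]).tolist(),(ys+r[0]).tolist()))[:25])
s=load("side0")
for P in((660,-47,92),(657,-71,92),(660,-47,106),(614,-41,92),(614,-41,106),(611,-65,92)):print(P,proj(s,np.array(P)/1e3).round(1))
im=load("s6")["color"][40:180,255:300].max(2)
print(im[95:120:1,20:42:2])
o=[.4942,.0664,.2018]
for dz in(0,.014,-.06):print(proj(s,np.array(o)-[0,0,dz]).round(1))
```

```text
side0 s6 77 [(252, 149), (253, 149), (254, 149), (255, 149), (256, 149), (251, 150), (252, 150), (253, 150), (254, 150), (255, 150), (256, 150), (257, 150), (250, 151), (251, 151), (252, 151), (253, 151), (254, 151), (255, 151), (256, 151), (257, 151), (258, 151), (259, 151), (249, 152), (250, 152), (251, 152)]
side0 s3 6 []
top0 t6 119 [(300, 145), (300, 146), (301, 146), (302, 146), (300, 147), (301, 147), (302, 147), (300, 148), (301, 148), (302, 148), (303, 148), (300, 149), (301, 149), (302, 149), (303, 149), (300, 150), (301, 150), (302, 150), (303, 150), (304, 150), (300, 151), (301, 151), (302, 151), (303, 151), (304, 151)]
(660, -47, 92) [248.6 153.8]
(657, -71, 92) [254.2 150.3]
(660, -47, 106) [248.5 149.5]
(614, -41, 92) [261.4 159.6]
(614, -41, 106) [261.4 155.2]
(611, -65, 92) [267.  155.9]
[[109 126 126 127 128 123 110 124 106  44  41]
 [ 97 122 127 130 128 125 106 122 104  46  32]
 [ 94 119 126 131 127 122 106 121 101  43  23]
 [ 99 118 129 128 127 123 111 124  94  36  26]
 [105 118 126 130 128 122 115 119  88  29  32]
 [ 80 116 129 128 127 122 112 123  85  33  36]
 [
[... 233 characters left out ...]
 [ 52 114 125 130 126 120 116 120  79  54  41]
 [ 52 116 120 133 130 118 115 122  81  55  50]
 [ 50 116 126 125 127 119 117 121  81  60  55]
 [ 51 115 128 127 127 120 113 122  74  57  56]
 [ 49 113 129 128 127 122 117 116  62  47  52]
 [ 42 105 127 128 125 120 118 110  52  34  43]
 [ 37  97 120 128 126 118 115 123  52  33  41]
 [ 34  72 123 130 124 120 122 166  68  31  37]
 [ 29  54 146 152 135 123 156 206  90  39  41]
 [ 23  57 163 191 168 139 191 200  85  42  40]
 [ 23  52 143 201 200 169 203 170  73  41  40]
 [ 28  41 135 175 186 174 169 141  62  37  36]
 [ 40  41 126 158 161 161 145 131  58  38  34]
 [ 44  32 110 149 153 153 133 112  50  37  30]]
[281.2 155.5]
[281.  160.8]
[282.1 131.7]
```

arm_command([
  [4,8,0,0.15,40],
  [8,16,0,0.3,40],
  [12,24,0,0.45,40],
  [16,32,0,0.6,40],
  [20,40,0,0.75,40],
  [24,48,0,0.9,40],
  [26,56,0,1.05,40],
  [26,63,0,1.2,40],
])

```text
t: 10.5
tcp_pos: [0.5221, 0.1288, 0.201]
orientation: [0.856, 0.517, 0.0, 0.0]
ft_force: [0.2, -0.7, -0.1]
grip_width: 0.04
grip_force: 0.0
```

arm_command([
  [0,0,-20,0.15,40],
  [0,0,-40,0.3,40],
  [0,0,-60,0.371,40],
  [0,0,-80,0.371,40],
  [0,0,-100,0.371,40],
  [0,0,-110,0.371,40],
  [0,0,-110,0.371,40],
])

```text
t: 11.2
tcp_pos: [0.5206, 0.1285, 0.0899]
orientation: [0.748, 0.664, -0.001, -0.0]
ft_force: [-0.0, -0.1, -0.3]
grip_width: 0.0402
grip_force: 0.0
```

Run:
```python
from h import *
im=snap("side","s7");o=arm.observe();p=o['tcp_pos'];print(p,o['orientation'],o['grip_width'])
k=cv2.resize(im["color"][100:280,170:390],None,fx=3.6,fy=3.3,interpolation=cv2.INTER_CUBIC)
ex=np.array([.993,-.119,0])
for dz in(-.06,-.007,0,.014):
  for e in(-.0375,-.02,0,.02,.0375):
    q=proj(im,p-[0,0,dz]+e*ex);cv2.circle(k,(int((q[0]-170+.5)*3.6),int((q[1]-100+.5)*3.3)),2,(0,0,255),-1)
cv2.imwrite("pics/s7c.png",k)
```

```text
[0.52098392 0.12874278 0.09100169] [ 7.47731639e-01  6.64001039e-01 -1.07557438e-04 -6.05199027e-05] 0.039782900701076165
```

View pics/s7c.png

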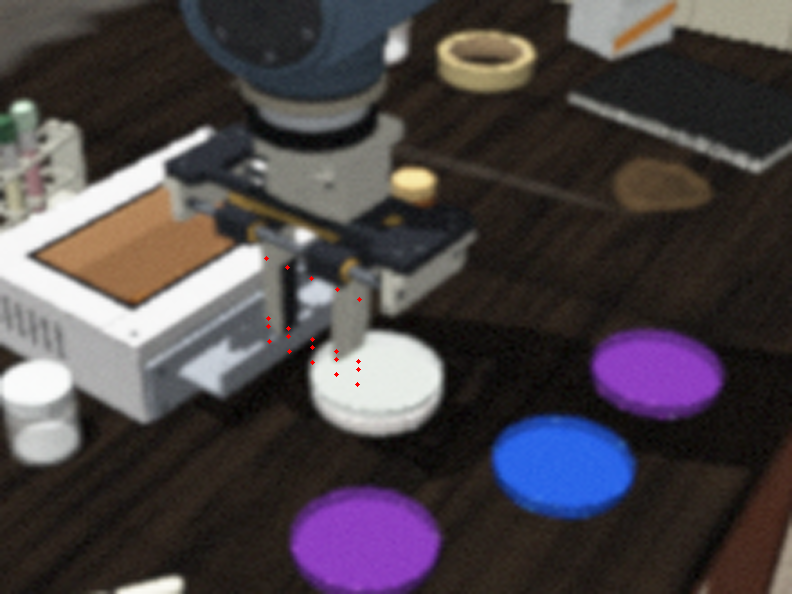

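arm_command([
  [0,2,0,-0.15,0],
  [0,4,0,-0.3,0],
  [0,6,0,-0.45,0],
  [0,8,0,-0.6,0],
  [0,12,0,-0.75,0],
  [0,13,0,-0.9,0],
  [0,13,0,-1.05,0],
  [0,13,0,-1.2,0],
])

```text
t: 12.05
tcp_pos: [0.5214, 0.1421, 0.0924]
orientation: [0.992, 0.123, 0.001, -0.0]
ft_force: [0.2, 0.5, 0.4]
grip_width: 0.0008
grip_force: 0.0
```

arm_command([
  [0,0,0,-0.15,0],
  [0,0,0,-0.3,0],
  [0,0,-10,-0.371,0],
  [0,0,-40,-0.371,0],
  [0,0,-65,-0.371,0],
  [0,0,-80,-0.371,0],
  [0,0,-80,-0.371,0],
])

```text
t: 12.75
tcp_pos: [0.52, 0.1418, 0.0103]
orientation: [0.998, -0.059, -0.001, 0.0]
ft_force: [-0.4, 0.0, 1.1]
grip_width: 0.0005
grip_force: 0.0
```

arm_command([
  [1,0,-4,0,0],
  [1,0,-8,0,0],
  [1,0,-11,0,0],
  [1,0,-11,0,0],
])

```text
t: 13.15
tcp_pos: [0.5213, 0.142, 0.0002]
orientation: [0.998, -0.059, 0.0, -0.0]
ft_force: [0.4, -1.3, 0.2]
grip_width: 0.0005
grip_force: 0.0
```

```bash
cat > d.py <<'E'
from h import *
import sys
im=snap("side",sys.argv[1]);h=cv2.cvtColor(im["color"],cv2.COLOR_BGR2HSV)
print(arm.observe()['tcp_pos'].round(4),arm.observe()['ft_force'].round(1))
# dish top: bright blob in front of the case; rows/cols printed with its top-ellipse centre
m=cv2.inRange(h,(0,0,150),(180,60,255));n,L,S,C=cv2.connectedComponentsWithStats(m)
for i in range(1,n):
    if S[i,4]>300:
        p=onz(im,*C[i],.024)*1000
        if .35<p[0]/1000<.62 and -.25<p[1]/1000<.25:
            c=np.array([onz(im,S[i,0]+a*(S[i,2]-1),C[i,1],.021)[:2]*1000 for a in(0,1)])
            d=p[:2]-[701,41];print(S[i],"world",p[:2].round(1),"local",(.993*d[0]-.119*d[1]).round(1),(.119*d[0]+.993*d[1]).round(1))
E
python3 d.py s8
python3 - <<'E'
from h import *
import h
E
```

```text
[5.214e-01 1.420e-01 3.000e-04] [-0.5 -0.6 -0.1]
[260 201  33  30 689] world [497.  72.] local -206.3 6.5
```

Run:
```python
from h import *
s=load("side0");a=np.linspace(0,2*np.pi,73)
for c in((511,63.6),(513,63.6),(508,63.6)):
    P=np.array([proj(s,[(c[0]+45.5*np.cos(t))/1e3,(c[1]+45.5*np.sin(t))/1e3,z]) for t in a for z in(0,.028)])
    print(c,P.min(0).round(1),P.max(0).round(1))
h=cv2.cvtColor(s["color"],cv2.COLOR_BGR2HSV)
for v in range(198,236,2): print(v,h[v,252:298,2][::2])
```

```text
(511, 63.6) [255.8 200.6] [292.  232.5]
(513, 63.6) [255.1 200.3] [291.3 232.2]
(508, 63.6) [256.8 200.9] [293.  232.9]
198 [132  93  90  91  77  39  20  22  33  31  33  33  34  35  31  23  31  38
  39  32  32  32  35]
200 [ 93  91  90  60  21  20  27  46  80 103 131 141 126 109  72  44  30  28
  31  33  38  36  33]
202 [ 90  80  56  21  24  81 146 184 207 215 222 225 224 221 211 184 125  62
  32  30  29  29  32]
204 [ 78  36  19  38 127 186 207 220 228 226 227 228 231 231 232 227 221 183
  86  33  29  27  25]
206 [ 31  12  25 126 190 215 228 232 233 234 233 234 232 233 233 232 228 222
 203 103  34  31  30]
208 [ 10  10  73 183 220 230 233 232 232 232 232 233 232 232 234 232 232 231
 224 183  72  38  43]
210 [ 14  18 123 217 231 234 232 232 233 233 233 233 233 233 233 233 233 234
 233 219 132  30  37]
212 [ 17  17 147 234 234 233 232 232 232 233 233 233 234 233 233 233 232 233
 233 231 147  35  31]
214 [ 18  16 147 233 232 234 232 234 233 233 233 232 232 232 233 234 234 232
 232 234 157  35  30]
216 [ 26  33 119 221 232 233 232 233 233 232 234 233 234 234 232 232 233 233
 233 232 135
[... 152 characters left out ...]
2 232 232 233 233 233 233 234 230
 188 186  82  25  33]
222 [ 44  46  56 155 201 199 209 216 231 229 230 230 233 231 231 224 218 177
 179 151  47  26  35]
224 [ 43  35  31  85 180 209 209 196 203 195 204 207 209 189 190 177 180 200
 175  82  25  30  29]
226 [ 35  27  22  32 119 176 210 214 217 210 204 199 196 199 199 201 208 168
 104  32  27  30  28]
228 [ 30  24  26  28  33  90 155 186 199 197 203 200 199 190 187 168 157 101
  35  28  29  23  25]
230 [ 24  26  28  27  28  36  54  97 139 163 168 171 170 151 137  95  69  33
  34  30  26  28  23]
232 [32 32 23 24 32 34 32 32 39 54 56 67 64 44 35 27 26 25 27 22 22 24 28]
234 [34 28 30 27 39 32 35 37 38 33 29 36 32 33 29 27 23 26 26 29 27 29 38]
```

arm_command([
  [-1,-6,0,0,0],
  [-1.5,-12,0,0,0],
  [-2,-17,0,0,0],
  [-3,-23,0,0,0],
  [-4,-31,0,0,0],
  [-4.5,-39,0,0,0],
  [-5.5,-47,0,0,0],
  [-6,-52,0,0,0],
])

```text
t: 14.0
tcp_pos: [0.5152, 0.0892, 0.0002]
orientation: [0.998, -0.059, 0.0, -0.0]
ft_force: [0.2, 0.8, -0.3]
grip_width: 0.0005
grip_force: 0.4
```

```bash
python3 d.py s9
```

```text
[5.152e-01 8.880e-02 1.000e-04] [ 0.5 -0.9 -0.4]
[273 196  27  29 584] world [490.3  38.7] local -209.0 -27.4
```

arm_command([
  [-1,-7,0,0,0],
  [-2,-15,0,0,0],
  [-3,-23,0,0,0],
  [-4,-31,0,0,0],
  [-5,-39,0,0,0],
  [-5.5,-47,0,0,0],
  [-6.5,-54,0,0,0],
  [-7,-58,0,0,0],
])

```text
t: 14.85
tcp_pos: [0.5082, 0.0313, 0.0001]
orientation: [0.998, -0.059, -0.0, 0.0]
ft_force: [0.7, 1.6, -0.2]
grip_width: 0.0003
grip_force: 0.5
```

```bash
python3 d.py s10
```

```text
[5.082e-01 3.110e-02 1.000e-04] [-0.4 -0.2  0.4]
[287 185  26  28 524] world [483.2 -18.7] local -209.2 -85.2
```

Tracking straight. Continue.

arm_command([
  [-1,-7,0,0,0],
  [-2,-15,0,0,0],
  [-3,-23,0,0,0],
  [-4,-31,0,0,0],
  [-5,-39,0,0,0],
  [-5.5,-47,0,0,0],
  [-6.5,-53,0,0,0],
  [-7,-57,0,0,0],
])

```text
t: 15.7
tcp_pos: [0.5012, -0.0256, 0.0001]
orientation: [0.998, -0.059, -0.0, 0.0]
ft_force: [-0.2, 1.5, 0.1]
grip_width: 0.0007
grip_force: 0.4
```

arm_command([
  [0,2,0,0,0],
  [0.5,6,0,0,0],
  [1,15,0,0,0],
  [3,25,20,0,0],
  [3,25,60,0,0],
  [3,25,100,0,0],
  [3,30,100,0,0],
  [3,30,100,0,0],
])

```text
t: 16.5
tcp_pos: [0.5045, 0.006, 0.1006]
orientation: [0.998, -0.059, 0.001, -0.0]
ft_force: [-0.7, -0.8, 0.2]
grip_width: 0.0
grip_force: 0.0
```

```bash
python3 d.py s11
python3 - <<'E'
from h import *
s=load("s11");h=cv2.cvtColor(s["color"],cv2.COLOR_BGR2HSV);a=np.linspace(0,2*np.pi,73)
for c in((494,-84),(494,-90),(497,-84)):
    P=np.array([proj(s,[(c[0]+45.5*np.cos(t))/1e3,(c[1]+45.5*np.sin(t))/1e3,z]) for t in a for z in(0,.028)])
    print(c,P.min(0).round(1),P.max(0).round(1))
t=snap("top","t11")
m=cv2.inRange(cv2.cvtColor(t["color"],cv2.COLOR_BGR2HSV),(0,0,100),(180,60,255))
n,L,S,C=cv2.connectedComponentsWithStats(m)
for i in range(1,n):
    if S[i,4]>300: print(S[i],(onz(t,*C[i],.024)*1000).round(1))
for v in range(150,212,3): print(v,h[v,284:330,2][::2])
E
```

```text
[0.5039 0.0058 0.0996] [-0.2 -0.8 -0.9]
[290 175  34  27 735] world [490.1 -74.1] local -195.7 -139.4
[220 184  50  35 411] world [607.9  64.8] local -95.3 12.6
(494, -84) [289.6 175.2] [323.4 203. ]
(494, -90) [290.7 174.2] [324.3 201.8]
(497, -84) [288.7 174.9] [322.4 202.6]
[187   0  28  23 439] [1118.2  239.3   24. ]
[   0   47   49   73 3193] [891.1 735.9  24. ]
[115  62  50  18 312] [929. 414.  24.]
[ 238   63   68   34 1319] [886.8  35.8  24. ]
[  67   67   60   61 1502] [835.4 514.3  24. ]
[432  79  43  41 956] [ 829.5 -458.    24. ]
[ 217  101  123  135 7553] [662.2  16.1  24. ]
[186 107  26  35 477] [754.3 236.7  24. ]
[330 125  33  39 929] [ 702.8 -161.9   24. ]
[   0  129  112   65 5527] [661.2 623.6  24. ]
[190 143  21  23 380] [679.2 234.   24. ]
[   0  207   96   91 7584] [417.3 624.   24. ]
[ 267  208   57   83 1600] [425.6  -4.8  24. ]
[193 313  60  11 328] [254.7 151.4  24. ]
[ 356  312  156   72 9432] [ 178.6 -378.6   24. ]
[    0   314   234    70 12810] [167.9 437.   24. ]
[ 237  339  148   45 4796] [137.6 -35.5  24. ]
150 [ 37  35  35  70 102 128  98  25  30  32
[... 1262 characters left out ...]
3 205 228 234 235 236 236 235 234 235 235 235 235 235 235
 235 213  68  17  13]
192 [ 40  32  30 176 231 202 198 225 232 235 236 234 233 235 235 233 235 222
 191 116  29  27  32]
195 [ 23  18  21  80 180 224 232 216 201 202 200 199 202 197 194 189 184 205
 186  68  28  26  17]
198 [ 20  21  21  18  67 152 187 209 224 227 229 229 232 227 216 215 174 140
  77  40  34  21  15]
201 [ 19  17  20  18  19  22  49 106 164 177 180 183 182 173 158 128  87  31
  23  20  19  18  19]
204 [23 27 22 12 18 18  9 19 11 18 22 26 26 25 19 18 19 17 12 24 20 18 15]
207 [30 32 33 34 38 30 13 11 18 14 14 17 15 17 14 15 19 18 19 19 25 23 12]
210 [11 23 19 19 19 24 20 22 22 23 23 24 21 25 27 32 37 35 31 20 15 12 19]
```

arm_command([
  [0,20,0,0,0],
  [10,40,0,0,0],
  [30,60,0,0,0],
  [60,74,0,0,0],
  [80,75,0,0,0],
  [85,75,0,0,0],
  [85,75,0,0,0],
  [85,75,0,0,0],
])

```text
t: 17.4
tcp_pos: [0.588, 0.0797, 0.0993]
orientation: [0.998, -0.059, -0.001, 0.0]
ft_force: [-0.6, -0.7, -0.1]
grip_width: 0.0006
grip_force: 0.0
```

arm_command([
  [0,0,-10,0,0],
  [0,0,-20,0,0],
  [0,0,-30,0,0],
  [0,0,-40,0,0],
  [0,0,-48,0,0],
  [0,0,-55,0,0],
  [0,0,-57,0,0],
  [0,0,-57,0,0],
])

```text
t: 18.2
tcp_pos: [0.5892, 0.08, 0.0429]
orientation: [0.998, -0.059, -0.0, 0.0]
ft_force: [0.0, -0.2, 0.1]
grip_width: 0.0007
grip_force: 0.0
```

arm_command([
  [-4,0.5,0,0,0],
  [-8,1,0,0,0],
  [-11,1.3,0,0,0],
  [-14,1.7,0,0,0],
  [-17,2,0,0,0],
  [-20,2.4,0,0,0],
  [-23,2.7,0,0,0],
  [-26,3.1,0,0,0],
])

```text
t: 19.0
tcp_pos: [0.5633, 0.0832, 0.0434]
orientation: [0.998, -0.059, 0.0, -0.0]
ft_force: [3.4, 0.2, 1.6]
grip_width: 0.0005
grip_force: 1.6
```

arm_command([
  [-6,0.7,0,0,0],
  [-12,1.4,0,0,0],
  [-18,2.2,0,0,0],
  [-25,3,0,0,0],
  [-32,3.8,0,0,0],
  [-39,4.7,0,0,0],
  [-46,5.5,0,0,0],
  [-52,6.2,0,0,0],
])

```text
t: 19.8
tcp_pos: [0.5106, 0.0894, 0.0431]
orientation: [0.998, -0.059, -0.0, -0.0]
ft_force: [3.4, 0.7, 2.8]
grip_width: 0.0004
grip_force: 1.7
```

arm_command([
  [-5,0.6,0,0,0],
  [-10,1.2,0,0,0],
  [-14,1.7,0,0,0],
  [-17,2,0,0,0],
  [-19,2.3,0,0,0],
  [-20,2.4,0,0,0],
  [-20,2.4,0,0,0],
])

```text
t: 20.5
tcp_pos: [0.491, 0.0917, 0.0431]
orientation: [0.998, -0.059, -0.0, 0.0]
ft_force: [2.7, -0.2, 0.5]
grip_width: 0.0004
grip_force: 0.9
```

arm_command([
  [-1,0.1,0,0,0],
  [-2,0.2,0,0,0],
  [-3,0.4,0,0,0],
  [-4,0.5,0,0,0],
  [-4,0.5,0,0,0],
])

```text
t: 21.0
tcp_pos: [0.4907, 0.0918, 0.0433]
orientation: [0.998, -0.059, 0.004, -0.0]
ft_force: [19.3, -3.7, -13.5]
grip_width: 0.0005
grip_force: 9.4
```

arm_command([
  [-1,0.1,0,0,0],
  [-2,0.2,0,0,0],
  [-2,0.2,0,0,0],
])

```text
t: 21.3
tcp_pos: [0.4906, 0.0919, 0.0435]
orientation: [0.998, -0.059, 0.006, -0.0]
ft_force: [27.5, -5.7, -21.7]
grip_width: 0.0004
grip_force: 14.0
```

arm_command([
  [6,-0.7,0,0,0],
  [11,-1.3,0,0,0],
  [16,-1.9,0,0,0],
  [16,-1.9,0,0,0],
  [16,-1.9,20,0,0],
  [16,-1.9,50,0,0],
  [16,-1.9,90,0,0],
  [16,-1.9,120,0,0],
])

```text
t: 22.1
tcp_pos: [0.501, 0.0906, 0.165]
orientation: [0.998, -0.059, 0.0, -0.0]
ft_force: [0.5, -0.6, -0.6]
grip_width: 0.0007
grip_force: 0.0
```

arm_command([
  [-20,-20,20,0,0],
  [-50,-60,40,0,0],
  [-80,-100,40,0,0],
  [-110,-145,40,0,0],
  [-130,-190,40,0,0],
  [-150,-230,40,0,0],
  [-160,-270,40,0,0],
  [-160,-270,40,0,0],
])

```text
t: 22.9
tcp_pos: [0.3398, -0.1828, 0.2032]
orientation: [0.998, -0.062, -0.0, 0.0]
ft_force: [0.7, 0.7, 0.2]
grip_width: 0.0003
grip_force: 0.0
```

Run:
```python
from h import *
a=snap("side","s12");t=snap("top","t12");print(arm.observe()['tcp_pos'])
k=np.hstack([t["color"][100:320,150:370],a["color"][90:310,130:350]])
cv2.imwrite("pics/fin.png",cv2.resize(k,(798,399),interpolation=cv2.INTER_CUBIC))
```

```text
[ 0.34072208 -0.17963629  0.20295607]
```

View pics/fin.png

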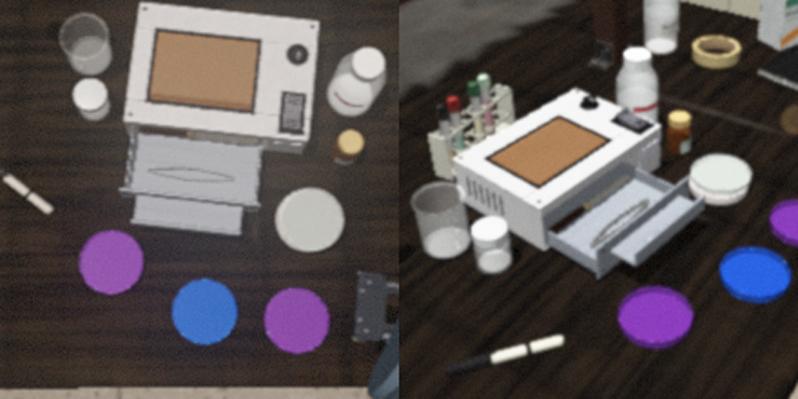

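The tray is out at its stop with the forceps lying in it. The dishes stand stacked to the right, clear of the tray, and the bystanders haven't moved.

```bash
python3 -c "
from cell import arm
print(arm.job_done())"
```

```text
the job is handed in; nothing more can be done
None
```

I handed the job in at about 23 s of the 64 s allowed: the lamp rocker was pressed to its off stop with the tray still shut, the two dishes were slid still stacked about 30 mm clear to the right of the tray's path, and the tray was drawn out to its stop with the forceps visible lying in it (I could not make out the spatula in the last picture).

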